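# Put the spare-part capsules into the watch box

## Robot

A 7-joint arm with a two-finger parallel gripper is mounted at the origin on the work surface. World frame = base frame: x ahead of the robot, y to its left, z up, the work surface at z = 0. Lengths are in m, angles in rad, forces in N, time in s.
With the tool pointing down it reaches from about 0.4 to 0.9 m from the base axis. Payload 5.5 kg.
Tool frame: the origin (TCP) lies at the very end of the fingers, on their centre line; the grasp point (between the pads) lies behind it (env.hold_point_z is the z of the grasp point in the tool frame, in m); z points along the fingers, y is the line along which they close (so a half turn about z gives the same grasp; the last joint's range is limited). The gripper opens to 92 mm and grips with 3 to 60 N. Pads are 19 mm wide; open, the fingers measure 130 mm over their backs; the gripper's body (75 mm by 190 mm) begins 47 mm behind the grasp point.
Start: joints at [1.604, 0.501, -0.427, 1.55, 0.221, 1.138, -0.21], TCP at [0.148, -0.633, 0.227] pointing down, gripper open.
Joint ranges: [-2.88, 2.88], [-0.31, 2.03], [-1.54, 1.56], [0.2, 2.42], [-1.41, 4.55], [0.19, 2.02], [-2.57, 2.57]. Speed limits (rad/s): [2.57, 2.57, 3.14, 3.14, 3.14, 3.14, 3.14].

## Interface

Orientations are given as a rotation vector (axis times angle).
In Python, from station import env gives the robot as it stands.
- The arm moves only by the tool servo_tool, never from a script. Its argument "rows" is a list that holds one entry, the list of rows, each a list of 7 numbers: the shift along the tool's x, y, z in units of 5 cm (1.0 is 5 cm), then the turn, a rotation vector about the tool's x, y, z in units of 4 degrees (1.0 is 4 degrees), then the opening in per cent of the stroke, from 0 (shut) to 100 (fully open). A call has exactly 5 rows; each row shifts and turns the commanded pose from where the row before left it, along the tool's axes as they then stand; what a row does not reach is not made up. A row lasts 1/10 s, in which the tool goes at most 50 mm and 8.59 degrees, less where a joint would pass 70% of its speed; a pose out of reach is approached as far as the arm can. A call with a number of a shift or a turn outside -1 to 1 is refused whole. A call with a gripper value outside its range is refused whole. The fingers move at their own pace and stop on an object; the grip force is fixed at half the most. Time passes only in rows, so rows that do not move let the fingers close, or fill a call up. It gives the time, the measured TCP pose, the force, the opening and the grip force at its end, in the units of the state.
- env.state(): the state, without advancing time (a new reading comes with each control period).
- env.snapshot(name): name is "scene" or "top"; returns a dict with "image" (384x512x3 uint8, red, green, blue), "intrinsics" (3x3 intrinsics, pixels), "R" (3x3) and "t" (3): a world point X has camera coordinates R X + t. Camera axes: x right, y down, z forward; pixel columns grow to the right and rows downward; lengths in m; the calibration is good to about 2 mm. A picture is of the moment at which its call begins. There is no depth.
- env.hand_in(): hands the job in; it is judged then, once.
The state is a dict: "time": time; "joint_positions": joint angles; "qd": joint speeds; "joint_efforts": joint torques, N m; "tcp_pos": TCP position; "tcp_rot": TCP orientation; "force": force on the tool from outside, world axes, zero at the start; "wrist_torque": the same for the moment, N m; "finger_gap": finger opening in m; "gripper_force": force on a finger pad.
Only numpy, scipy, OpenCV 4.12 (cv2) and the standard library are available. Lean on these libraries where they do the work, as an engineer would, in place of code of your own. Each camera call takes 0.05 s, during which the arm holds its last target. There are 200 camera calls.

## Task

Lower the slanted front flap of the cedar watch box all the way, then take the red capsule and the blue capsule out of the clear pocket tray, stand both upright on the floor of the box, and push the flap fully shut again. Leave the green and black capsules in their pockets, do not move the loupe, the bottle or the cup, and do not bump the press.

Things in the scene. Friction and masses are not known exactly. Their poses are not given: they have to be found in the camera images.
- box: Cedar watch box, fixed, 145 deep (x), 180 wide (y), 70 mm high. Origin on the worktop under the middle of the hinge line; x points into the box, y along its front, z up. Floor top at z = 8 mm; inside y = -82 to 82 mm. The front is a 45 degree slope closed by the flap; behind it a roof covers x = 62 to 145 mm at z = 62 to 70. With the flap down the mouth is open from above over x = 8 to 62 mm.
- flap (a joint): Angle of the flap about its hinge, rad: 0 = shut (sloping up and back at 45 degrees), growing as it swings up, over and down to the front (-x of the box); 2.0 = all the way down, stopped 20 degrees above level. A light wooden board 90 mm from hinge to free edge, 180 wide, 8 mm thick; a friction hinge holds it at any angle. May start slightly ajar.
- flap_bar (a point): Middle of the flap's brass handle: a round bar 10 mm thick, 80 mm long, parallel to the hinge and 125 mm from it, on two arms beyond the flap's free edge (30 mm gap between edge and bar). In box axes at x = 125 cos(a), z = 15 + 125 sin(a) mm, a = 45 degrees + joint value. Its frame turns with the flap.
- flap_hinge (a point): Middle of the flap's hinge line, 15 mm above the worktop at the box's front; axis along the box's y.
- box_floor (a point): Point on the box's inner floor, 38 mm behind the hinge line, midway between the sides. A capsule standing this far behind the hinge clears the flap, the roof edge and the grey watch pillow (39 mm high, from 83 mm behind the hinge to the back).
- tray: Clear plastic pocket tray, fixed, 112 (x) x 96 (y) x 14 mm high, origin at the centre of its underside. Six square pockets 16 mm wide, 10 mm deep (floor at z = 4 mm) at x = -32, 0, 32 and y = -25, 25 mm, each with one capsule that stands out 12 mm above the tray. Neighbours are closer along x than along y.
- cap_red: Red capsule to be stowed: upright cylinder 14 mm in diameter, 22 mm high, 10-20 g; origin at the centre of its underside, z along its axis.
- cap_blue: Blue capsule to be stowed: same size; origin at the centre of its underside, z along its axis.
- press: Lever-operated steel crystal press, fixed: base 130 (x) x 90 (y) x 22 mm, head at 180-230 mm height over the base, lever knob up to 305 mm. Origin at the centre of its underside.
- mat: Yellow silicone mat, fixed, 200 x 140 x 3 mm, origin at the centre of its underside.
- loupe: Chrome loupe standing on the mat, 36 mm in diameter, 30 mm high; origin at its underside. Leave alone.
- bottle: Amber bottle standing on the mat, 32 mm in diameter, 110 mm high; origin at its underside. Leave alone.
- cup: Small dark steel cup on the mat, 44 mm in diameter, 30 mm high; origin at its underside. Leave alone.
- cap_green1: A green capsule of the same size as the red one, origin at the centre of its underside. Stays in its pocket.
- cap_green2: A green capsule of the same size as the red one, origin at the centre of its underside. Stays in its pocket.
- cap_black1: A black capsule of the same size as the red one, origin at the centre of its underside. Stays in its pocket.
- cap_black2: A black capsule of the same size as the red one, origin at the centre of its underside. Stays in its pocket.
Things that resemble listed ones, but are neither listed nor needed, are in the scene too. Of the things that look like the box, the larger one is meant.

How it is judged:
On the way, in this order (a step that is already met when the one before it is completed fails the run):
1. the flap is all the way down (value of joint flap above 1.75 rad), for 0.2 s.
2. with the flap down, the red and the blue capsule stand released in the box (x of cap_red in the frame of box between 0.012 and 0.085 m and y of cap_red in the frame of box between -0.082 and 0.082 m and z of cap_red in the frame of box between 0.004 and 0.013 m and angle between each of cap_red, cap_blue's own z axis and vertical below 0.2 rad and linear speed of each of cap_red, cap_blue below 0.02 m/s and contact force between each of cap_red, cap_blue and the fingers below 0.05 N and x of cap_blue in the frame of box between 0.012 and 0.085 m and y of cap_blue in the frame of box between -0.082 and 0.082 m and z of cap_blue in the frame of box between 0.004 and 0.013 m and value of joint flap above 1.3 rad), for 0.2 s.
At the end, for the whole second after the job is handed in: The flap is shut (joint below 0.08 rad) and at rest; the red and blue capsules stand on the box floor inside it, within 0.2 rad of upright, released and at rest; the green and black capsules are within 10 mm of where they started and the loupe, bottle and cup within 20 mm (x of cap_red in the frame of box between 0.012 and 0.085 m and y of cap_red in the frame of box between -0.082 and 0.082 m and z of cap_red in the frame of box between 0.004 and 0.013 m and angle between each of cap_red, cap_blue's own z axis and vertical below 0.2 rad and linear speed of each of cap_red, cap_blue below 0.02 m/s and contact force between each of cap_red, cap_blue and the fingers below 0.05 N and x of cap_blue in the frame of box between 0.012 and 0.085 m and y of cap_blue in the frame of box between -0.082 and 0.082 m and z of cap_blue in the frame of box between 0.004 and 0.013 m and distance of each of cap_green1, cap_green2, cap_black1, cap_black2 from where it was at the start of the episode below 0.01 m and distance of each of loupe, bottle, cup from where it was at the start of the episode below 0.02 m and value of joint flap below 0.08 rad and velocity of joint flap below 0.05 rad/s); the robot touches nothing.
It fails at once if a green or black capsule is moved more than 10 mm (distance of any of cap_green1, cap_green2, cap_black1, cap_black2 from where it was at the start of the episode above 0.01 m).
It fails at once if the loupe, bottle or cup is moved more than 20 mm or knocked over (distance of any of loupe, bottle, cup from where it was at the start of the episode above 0.02 m or angle between any of loupe, bottle, cup's own z axis and vertical above 0.5 rad).
It fails at once if the robot bumps the press with more than 8 N (contact force between press and the arm above 8 N or contact force between press and the fingers above 8 N).
It also fails if it takes over 72 s, if anything falls off the work surface, if the arm or the gripper's body presses on something with over 40 N, if the wrist force passes 120 N, or if a joint passes its speed limit or range.

## Working session

There is one attempt and no reset: what is moved stays moved. The work goes in short steps, Python scripts to look and compute and a tool call to move; the robot and the scene stay as the last step left them, time stands still between calls to the robot, and variables do not carry over. Pictures are saved under pics/ and viewed, at most 10 in all, crops included, and the job is handed in when it is done.

Besides the shell and the picture viewer there is one more tool, called by a JSON object that holds its "api" and its "payload". servo_tool: Moves the arm, as the interface text tells. Its arguments: {"type":"object","properties":{"rows":{"type":"array"}},"required":["rows"]}

```bash
mkdir -p pics; ls; python3 - <<'E'
from station import env
import cv2,json,numpy as np
s=env.state();print({k:np.round(v,3).tolist() for k,v in s.items()},env.hold_point_z)
for n in("scene","top"):
    d=env.snapshot(n);cv2.imwrite(f"pics/{n}0.png",d["image"][:,:,::-1]);np.savez(f"{n}0.npz",**d)
    print(n,np.round(d["intrinsics"],1).tolist(),np.round(d["R"],3).tolist(),np.round(d["t"],3).tolist())
E
```

```text
pics
{'time': 0.0, 'joint_positions': [1.604, 0.502, -0.427, 1.551, 0.221, 1.138, -0.21], 'qd': [0.001, -0.001, -0.001, -0.001, -0.001, -0.0, 0.0], 'joint_efforts': [0.0, -56.659, -5.816, -27.911, -0.069, 0.031, 0.0], 'tcp_pos': [0.148, -0.632, 0.226], 'tcp_rot': [-3.119, -0.36, 0.0], 'force': [0.101, -0.139, -0.104], 'wrist_torque': [0.024, 0.04, 0.018], 'gripper_force': 0.0, 'finger_gap': 0.092} -0.0188
scene [[401.3, 0.0, 264.1], [0.0, 401.3, 200.7], [0.0, 0.0, 1.0]] [[-0.311, 0.95, -0.009], [0.586, 0.184, -0.789], [-0.749, -0.25, -0.614]] [0.116, -0.271, 1.416]
top [[429.4, 0.0, 250.4], [0.0, 429.4, 199.4], [0.0, 0.0, 1.0]] [[0.03, -0.999, 0.017], [-0.982, -0.033, -0.185], [0.185, -0.011, -0.983]] [0.071, 0.579, 0.907]
```

View pics/scene0.png

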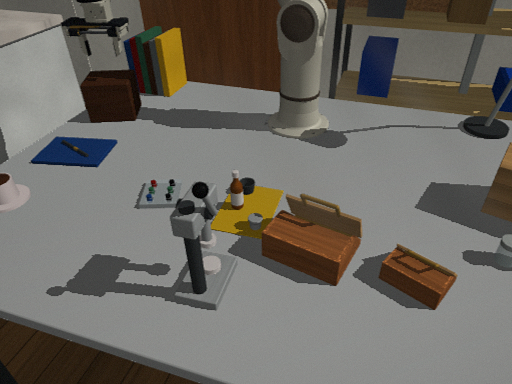

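View pics/top0.png

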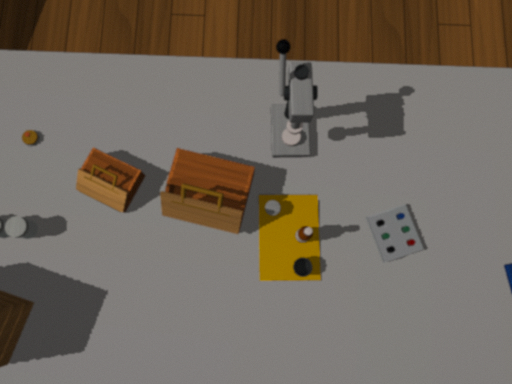

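The scene view shows the large box at (310,240), with a small lookalike at (415,275), the press at (205,250), the tray at (165,195) and the mat at (250,208). In the top view the box is at (207,190), the small lookalike at (110,180), the tray at (395,233), red at (410,242) and blue at (400,216). Next is a close composite crop.

```bash
python3 - <<'E'
import cv2,numpy as np
t=cv2.imread("pics/top0.png");s=cv2.imread("pics/scene0.png")
def c(i,x,y,w,h,W,H):return cv2.resize(i[y:y+h,x:x+w],(W,H),interpolation=cv2.INTER_CUBIC)
a=np.hstack([c(t,155,143,105,95,420,300*0+380)[:300*2//2+80], c(t,360,200,72,76,360,380)])
b=np.hstack([c(s,255,188,110,55,440,220),c(s,135,170,85,55,340,220)])
print(a.shape,b.shape)
cv2.imwrite("pics/crop0.png",np.vstack([a,b]))
E
```

```text
(380, 780, 3) (220, 780, 3)
```

View pics/crop0.png

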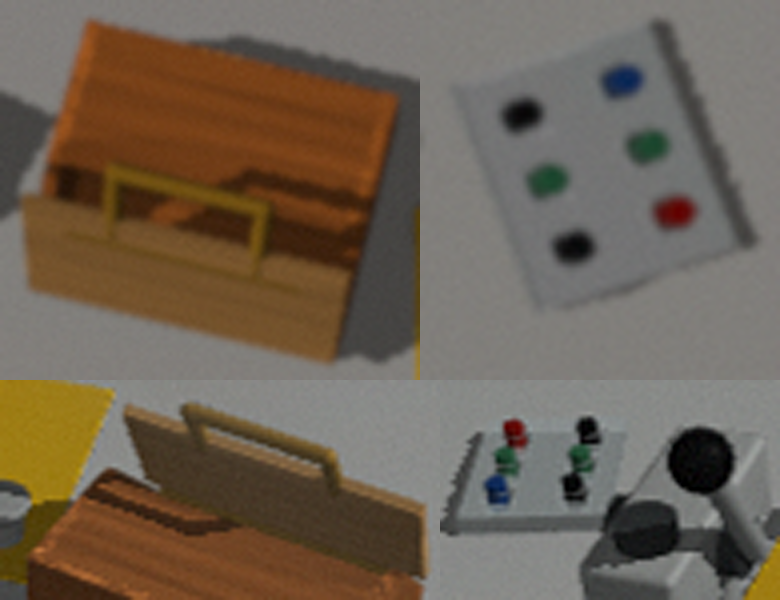

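```bash
cat > h.py <<'E'
import numpy as np,cv2
def ray(d,p):
    K,R,t=d["intrinsics"],d["R"],d["t"]
    v=R.T@np.linalg.inv(K)@np.array([p[0],p[1],1.]);return -R.T@t,v/np.linalg.norm(v)
def plane(d,p,z):
    c,v=ray(d,p);return c+v*(z-c[2])/v[2]
def tri(d1,p1,d2,p2):
    c1,v1=ray(d1,p1);c2,v2=ray(d2,p2)
    s=np.linalg.lstsq(np.c_[v1,-v2],c2-c1,rcond=None)[0]
    a,b=c1+s[0]*v1,c2+s[1]*v2;return (a+b)/2,np.linalg.norm(a-b)
def load(n):return dict(np.load(n))
E
python3 - <<'E'
from h import *
T=load("top0.npz");S=load("scene0.npz");r=lambda x:np.round(x,4).tolist()
o=lambda x,y:(155+x/4-.4,143+y/4-.4)
A,B=plane(T,o(90,22),.07),plane(T,o(400,97),.07)
C,D=plane(T,o(28,290),.012),plane(T,o(333,362),.012)
print("roof back",r(A),r(B),np.linalg.norm(A-B));print("flap bottom",r(C),r(D),np.linalg.norm(C-D), "depth",np.linalg.norm((A+B-C-D)/2))
for a,b in((o(107,170),(338.8-.4,208-.4)),(o(268,205),(301.2-.4,195-.4))):print("bar",tri(T,a,S,b))
y=(A-B)[:2];print("yaw from roof",np.arctan2(-y[0],y[1]));y=(C-D)[:2];print("yaw flap",np.arctan2(-y[0],y[1]))
hsv=cv2.cvtColor(T["image"],cv2.COLOR_RGB2HSV)
def blobs(m,off=(360,200)):
    n,l,st,c=cv2.connectedComponentsWithStats(m.astype(np.uint8));return [(st[i,4],c[i]+off) for i in range(1,n) if st[i,4]>8]
h=hsv[200:276,360:432].astype(int)
for n,m in(("red",((h[...,0]<8)|(h[...,0]>172))&(h[...,1]>120)),("blue",(h[...,0]>100)&(h[...,0]<130)&(h[...,1]>120)),("green",(h[...,0]>45)&(h[...,0]<95)&(h[...,1]>70)),("black",h[...,2]<45)):
    for a,c in blobs(m):print(n,a,r(c),r(plane(T,c,.024)))
# gray tray corners
for p in((458,87),(660,20),(755,243),(545,308)):print("tray",r(plane(T,(360+(p[0]-420)/5-.4,200+p[1]/5-.4),.014)))
E
```

```text
roof back [0.6846, 0.2568, 0.07] [0.6473, 0.0819, 0.07] 0.17875027004972094
flap bottom [0.5404, 0.2923, 0.012] [0.5044, 0.1149, 0.012] 0.18109215618594998 depth 0.15860099878480113
bar (array([0.58750908, 0.23362783, 0.1281333 ]), np.float64(0.0007073365956050701))
bar (array([0.57130182, 0.14917814, 0.13141379]), np.float64(0.0001922754424995948))
yaw from roof -0.21019064120685507
yaw flap -0.20026979799908476
red 32 [410.6875, 242.0312] [0.4953, -0.2795, 0.024]
blue 24 [400.1667, 215.7917] [0.555, -0.2575, 0.024]
green 28 [405.2857, 228.8214] [0.5252, -0.2683, 0.024]
green 28 [385.4286, 235.75] [0.5078, -0.2221, 0.024]
black 27 [379.9259, 222.5926] [0.5377, -0.2102, 0.024]
black 27 [390.3333, 249.1481] [0.4777, -0.2324, 0.024]
tray [0.5513, -0.1841, 0.014]
tray [0.5861, -0.2797, 0.014]
tray [0.4833, -0.3196, 0.014]
tray [0.4507, -0.2218, 0.014]
```

Candidates: the box is the large one at top (207,190), not the small one at (110,180). Red is (410.7,242.0) and blue (400.2,215.8), with greens and blacks between them. The measured widths (179/181 mm), red-blue spacing (64 mm) and bar radius (127 mm) all match the description. The flap is ajar by about 0.33 rad. The box yaw is about -0.205 and the hinge is about (0.524,0.200).

```bash
cat >> h.py <<'E'
from scipy.spatial.transform import Rotation as Ro
YB=-0.205;H=np.array([.524,.2,0]);BX=np.array([np.cos(YB),np.sin(YB),0]);BY=np.array([-np.sin(YB),np.cos(YB),0])
def bw(x,y,z):return H+x*BX+y*BY+np.array([0,0,z])
def down(psi):return Ro.from_matrix(np.c_[[np.cos(psi),np.sin(psi),0],[np.sin(psi),-np.cos(psi),0],[0,0,-1]])
def go(p,psi,cur=None,tilt=None):
    """shift and turn units (tool axes, current orientation)"""
    from station import env
    s=env.state();R=Ro.from_rotvec(s["tcp_rot"]);d=R.inv().apply(np.array(p)-s["tcp_pos"])/.05
    w=np.degrees((R.inv()*down(psi)).as_rotvec())/4
    return np.round(d,2).tolist(),np.round(w,2).tolist()
E
python3 - <<'E'
from h import *
T=load("top0.npz");S=load("scene0.npz")
print("knob",tri(T,(283,46),S,(200,190)));print("press base",plane(T,(291,157),.022),plane(T,(275,130),.022))
print("bottle",plane(T,(307,231),.11),"mat ",plane(T,(290,237),.0))
print(go((.45,-.30,.30),0.23));print(bw(.056,0,.13), np.subtract(bw(.056,0,.25),(.45,-.3,.3)))
R=down(.23);print(R.inv().apply(np.subtract(bw(.056,0,.25),(.45,-.3,.3)))/.05)
E
```

```text
knob (array([0.81387325, 0.04193313, 0.29054695]), np.float64(0.0007961335051736468))
press base [ 0.68716356 -0.00413905  0.022     ] [0.75259844 0.03492338 0.022     ]
bottle [ 0.50284003 -0.0300582   0.11      ] mat  [ 0.50045686 -0.00660755  0.        ]
([7.4, -5.1, -1.48], [-0.02, -0.0, -0.0])
[0.57882742 0.18860024 0.13      ] [ 0.12882742  0.48860024 -0.05      ]
[ 4.73649595 -8.92727757  1.        ]
```

{"api": "servo_tool", "payload": {"rows": [[[0.5, -0.34, -0.1, 0, 0, 0, 60], [0.5, -0.34, -0.1, 0, 0, 0, 60], [0.5, -0.34, -0.1, 0, 0, 0, 60], [0.5, -0.34, -0.1, 0, 0, 0, 60], [0.5, -0.34, -0.1, 0, 0, 0, 60]]]}}

```text
time: 0.6
tcp_pos: [0.251, -0.5204, 0.2514]
tcp_rot: [-3.12, -0.36, 0.0]
force: [0.7, 1.4, 0.5]
finger_gap: 0.0572
gripper_force: 0.0
```

{"api": "servo_tool", "payload": {"rows": [[[0.5, -0.34, -0.1, 0, 0, 0, 60], [0.5, -0.34, -0.1, 0, 0, 0, 60], [0.5, -0.34, -0.1, 0, 0, 0, 60], [0.5, -0.34, -0.1, 0, 0, 0, 60], [0.5, -0.34, -0.1, 0, 0, 0, 60]]]}}

```text
time: 1.1
tcp_pos: [0.3533, -0.4092, 0.2766]
tcp_rot: [-3.12, -0.36, 0.001]
force: [0.8, -0.5, 0.1]
finger_gap: 0.0551
gripper_force: 0.0
```

{"api": "servo_tool", "payload": {"rows": [[[0.5, -0.34, -0.1, 0, 0, 0, 60], [0.5, -0.34, -0.1, 0, 0, 0, 60], [0.5, -0.34, -0.1, 0, 0, 0, 60], [0.5, -0.34, -0.1, 0, 0, 0, 60], [0.5, -0.34, -0.1, 0, 0, 0, 60]]]}}

```text
time: 1.6
tcp_pos: [0.4555, -0.2981, 0.3016]
tcp_rot: [-3.121, -0.36, 0.001]
force: [0.5, 1.1, -0.4]
finger_gap: 0.0552
gripper_force: 0.0
```

{"api": "servo_tool", "payload": {"rows": [[[0.25, -0.45, 0, 0, 0, 0, 60], [0.25, -0.45, 0, 0, 0, 0, 60], [0.25, -0.45, 0, 0, 0, 0, 60], [0.25, -0.45, 0, 0, 0, 0, 60], [0.25, -0.45, 0, 0, 0, 0, 60]]]}}

```text
time: 2.1
tcp_pos: [0.4902, -0.1743, 0.3014]
tcp_rot: [-3.121, -0.36, 0.001]
force: [0.8, 1.1, -0.3]
finger_gap: 0.0554
gripper_force: 0.0
```

{"api": "servo_tool", "payload": {"rows": [[[0.25, -0.45, 0, 0, 0, 0, 60], [0.25, -0.45, 0, 0, 0, 0, 60], [0.25, -0.45, 0, 0, 0, 0, 60], [0.25, -0.45, 0, 0, 0, 0, 60], [0.25, -0.45, 0, 0, 0, 0, 60]]]}}

```text
time: 2.6
tcp_pos: [0.5254, -0.0507, 0.3014]
tcp_rot: [-3.121, -0.36, 0.001]
force: [-0.2, -0.2, -0.4]
finger_gap: 0.055
gripper_force: 0.0
```

{"api": "servo_tool", "payload": {"rows": [[[0.25, -0.45, 0, 0, 0, 0, 60], [0.25, -0.45, 0, 0, 0, 0, 60], [0.25, -0.45, 0, 0, 0, 0, 60], [0.25, -0.45, 0, 0, 0, 0, 60], [0.25, -0.45, 0, 0, 0, 0, 60]]]}}

```text
time: 3.1
tcp_pos: [0.5607, 0.073, 0.3013]
tcp_rot: [3.121, 0.36, -0.001]
force: [0.3, 0.4, -0.8]
finger_gap: 0.0552
gripper_force: 0.0
```

{"api": "servo_tool", "payload": {"rows": [[[0.2, -0.45, 0.2, 0, 0, 0, 60], [0.2, -0.45, 0.2, 0, 0, 0, 60], [0.2, -0.45, 0.2, 0, 0, 0, 60], [0.2, -0.45, 0.2, 0, 0, 0, 60], [0.2, -0.45, 0.2, 0, 0, 0, 60]]]}}

```text
time: 3.6
tcp_pos: [0.5837, 0.1938, 0.2508]
tcp_rot: [3.121, 0.36, -0.001]
force: [0.3, 0.8, 1.0]
finger_gap: 0.0552
gripper_force: 0.0
```

{"api": "servo_tool", "payload": {"rows": [[[0, 0, 0, 0, 0, -1, 40], [0, 0, 0, 0, 0, -1, 40], [0, 0, 0, 0, 0, -1, 40], [0, 0, 0, 0, 0, -1, 40], [0, 0, 0, 0, 0, -1, 40]]]}}

```text
time: 4.1
tcp_pos: [0.5836, 0.1929, 0.2512]
tcp_rot: [3.01, 0.901, -0.002]
force: [0.2, -1.0, 0.1]
finger_gap: 0.037
gripper_force: 0.0
```

{"api": "servo_tool", "payload": {"rows": [[[0, 0, 0, 0, 0, -1, 40], [0, 0, 0, 0, 0, -1, 40], [0, 0, 0, 0, 0, -1, 40], [0, 0, 0, 0, 0, -1, 40], [0, 0, 0, 0, 0, -1, 40]]]}}

```text
time: 4.6
tcp_pos: [0.5836, 0.1928, 0.2512]
tcp_rot: [-2.807, -1.41, 0.002]
force: [0.4, 0.5, 0.4]
finger_gap: 0.0366
gripper_force: 0.0
```

{"api": "servo_tool", "payload": {"rows": [[[0, 0, 0, 0, 0, -1, 40], [0, 0, 0, 0, 0, -1, 40], [0, 0, 0, 0, 0, -1, 40], [0, 0, 0, 0, 0, -1, 40], [0, 0, 0, 0, 0, -1, 40]]]}}

```text
time: 5.1
tcp_pos: [0.5836, 0.1928, 0.2512]
tcp_rot: [-2.52, -1.876, 0.001]
force: [0.3, -0.2, -0.7]
finger_gap: 0.0366
gripper_force: 0.0
```

```bash
python3 - <<'E'
from h import *
from station import env
s=env.state();print(s["time"],np.round(s["joint_positions"],2),s["tcp_pos"],s["finger_gap"])
print(go(bw(.056,.0,.118),YB+np.pi/2))
d=env.snapshot("scene");np.savez("scene1.npz",**d);t=env.snapshot("top");np.savez("top1.npz",**t)
E
```

```text
5.1 [ 0.35  0.59 -1.03  1.6   0.52  1.25 -1.06] [0.58362561 0.1927813  0.25118488] 0.036637416426802336
([-0.11, -0.07, 2.66], [-0.01, 0.01, -1.23])
```

{"api": "servo_tool", "payload": {"rows": [[[-0.06, -0.04, 0, 0, 0, -0.6, 40], [-0.05, -0.03, 0.6, 0, 0, -0.6, 40], [0, 0, 0.8, 0, 0, 0, 40], [0, 0, 0.8, 0, 0, 0, 40], [0, 0, 0.46, 0, 0, 0, 40]]]}}

```text
time: 5.7
tcp_pos: [0.5774, 0.1873, 0.1153]
tcp_rot: [-2.444, -1.973, 0.006]
force: [-0.2, -0.5, 0.4]
finger_gap: 0.0363
gripper_force: 0.0
```

{"api": "servo_tool", "payload": {"rows": [[[0, 0, 0, 0, 0, 0, 0], [0, 0, 0, 0, 0, 0, 0], [0, 0, 0, 0, 0, 0, 0], [0, 0, 0, 0, 0, 0, 0], [0, 0, 0, 0, 0, 0, 0]]]}}

```text
time: 6.2
tcp_pos: [0.5802, 0.1894, 0.1205]
tcp_rot: [2.442, 1.975, 0.005]
force: [0.9, 0.3, 3.5]
finger_gap: 0.009
gripper_force: 30.0
```

```bash
python3 - <<'E'
from h import *
from station import env
s=env.state();print(s["time"],np.round(s["joint_positions"],2),s["tcp_pos"],s["finger_gap"],s["gripper_force"],s["force"])
print(go(bw(.056,.0,.118),YB+np.pi/2))
p=s["tcp_pos"]-H;print("box x,y",p@BX,p@BY)
E
```

```text
6.2 [ 0.31  0.72 -0.95  1.73  0.67  1.04 -1.09] [0.58024456 0.18936721 0.12046253] 0.008966370332802084 30.000557005405426 [0.93218005 0.28209588 3.47908997]
([-0.02, -0.02, 0.05], [0.04, -0.02, -0.08])
box x,y 0.057231339730771484 0.0010393918508148983
```

```bash
python3 -c "
import numpy as np
a=np.radians(np.linspace(63,158,21));y=125*np.cos(a)/50;z=-125*np.sin(a)/50
print(np.c_[np.diff(y),np.diff(z)].round(2).tolist(),y[-1]-y[0],z[-1]-z[0])"
```

```text
[[-0.19, -0.09], [-0.19, -0.07], [-0.2, -0.05], [-0.2, -0.04], [-0.21, -0.02], [-0.21, -0.0], [-0.21, 0.01], [-0.2, 0.03], [-0.2, 0.05], [-0.2, 0.06], [-0.19, 0.08], [-0.18, 0.1], [-0.17, 0.11], [-0.17, 0.13], [-0.15, 0.14], [-0.14, 0.15], [-0.13, 0.16], [-0.12, 0.17], [-0.1, 0.18], [-0.09, 0.19]] -3.452935885765835 1.2909998269311387
```

{"api": "servo_tool", "payload": {"rows": [[[0, -0.19, -0.05, 0, 0, 0, 0], [0, -0.19, -0.03, 0, 0, 0, 0], [0, -0.2, -0.03, 0, 0, 0, 0], [0, -0.2, -0.04, 0, 0, 0, 0], [0, -0.21, -0.02, 0, 0, 0, 0]]]}}

```text
time: 6.7
tcp_pos: [0.5349, 0.1994, 0.1312]
tcp_rot: [2.44, 1.971, 0.013]
force: [2.9, -2.0, 12.4]
finger_gap: 0.0089
gripper_force: 30.0
```

{"api": "servo_tool", "payload": {"rows": [[[0, -0.21, 0, 0, 0, 0, 0], [0, -0.21, 0.01, 0, 0, 0, 0], [0, -0.2, 0.03, 0, 0, 0, 0], [0, -0.2, 0.05, 0, 0, 0, 0], [0, -0.2, 0.06, 0, 0, 0, 0]]]}}

```text
time: 7.2
tcp_pos: [0.4819, 0.2108, 0.1211]
tcp_rot: [2.441, 1.975, 0.007]
force: [2.1, 1.8, 1.8]
finger_gap: 0.0088
gripper_force: 30.0
```

```bash
python3 - <<'E'
from h import *
from station import env
s=env.state();print(s["time"],s["tcp_pos"],s["finger_gap"],s["gripper_force"],s["force"],s["wrist_torque"])
p=s["tcp_pos"]-H;print("box x,y",p@BX,p@BY)
d=env.snapshot("scene");cv2.imwrite("pics/s2.png",cv2.resize(d["image"][140:300,200:400,::-1],(800,640))[:600])
E
```

```text
7.2 [0.4819225  0.21084218 0.12114798] 0.008833906123380721 30.000095665454865 [2.07406329 1.81117018 1.83753471] [ 0.47768566 -0.81248314 -0.03820316]
box x,y -0.04340354946226189 0.002049555488864218
```

View pics/s2.png

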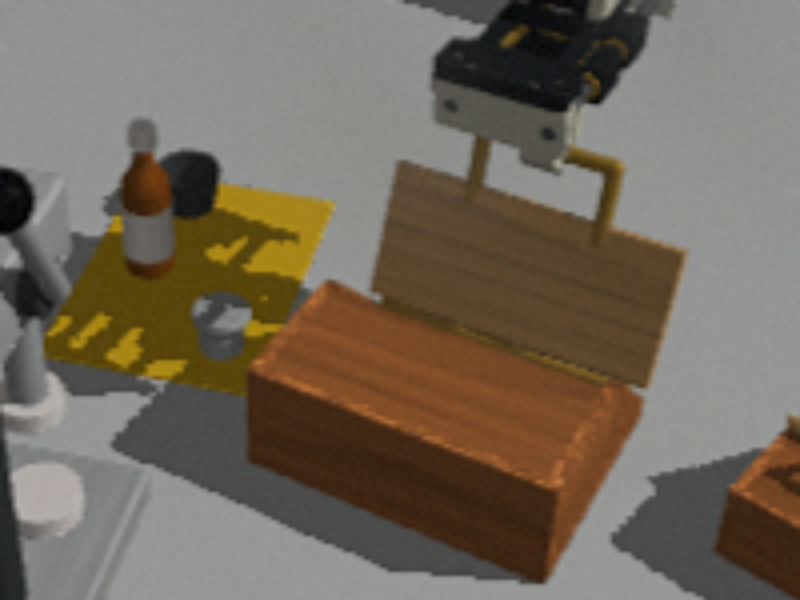

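The bar is gripped at (545,150) in the crop and the flap is already past vertical, so I continue along the arc.

{"api": "servo_tool", "payload": {"rows": [[[0, -0.19, 0.08, 0, 0, 0, 0], [0, -0.18, 0.1, 0, 0, 0, 0], [0, -0.17, 0.11, 0, 0, 0, 0], [0, -0.17, 0.13, 0, 0, 0, 0], [0, -0.15, 0.14, 0, 0, 0, 0]]]}}

```text
time: 7.75
tcp_pos: [0.4387, 0.22, 0.0916]
tcp_rot: [-2.441, -1.977, -0.004]
force: [3.7, 5.4, 0.7]
finger_gap: 0.0089
gripper_force: 30.0
```

{"api": "servo_tool", "payload": {"rows": [[[0, -0.14, 0.15, 0, 0, 0, 0], [0, -0.13, 0.16, 0, 0, 0, 0], [0, -0.12, 0.17, 0, 0, 0, 0], [0, -0.1, 0.18, 0, 0, 0, 0], [0, -0.09, 0.19, 0, 0, 0, 0]]]}}

```text
time: 8.25
tcp_pos: [0.4118, 0.226, 0.0493]
tcp_rot: [2.442, 1.977, 0.006]
force: [8.8, -0.3, 39.1]
finger_gap: 0.0088
gripper_force: 30.0
```

```bash
python3 - <<'E'
from h import *
from station import env
s=env.state();print(s["time"],s["tcp_pos"],s["finger_gap"],s["gripper_force"],s["force"],s["wrist_torque"])
p=s["tcp_pos"]-H;print("box x,y",p@BX,p@BY)
d=env.snapshot("scene");cv2.imwrite("pics/s3.png",cv2.resize(d["image"][140:300,200:400,::-1],(800,640))[:600])
E
```

```text
8.25 [0.4117513  0.2259652  0.04929214] 0.008841143515102913 30.00428706407547 [ 8.825743   -0.25466542 39.14561232] [-0.14623843 -2.72878436  0.02230912]
box x,y -0.1151839863815037 0.002571363446760979
```

View pics/s3.png

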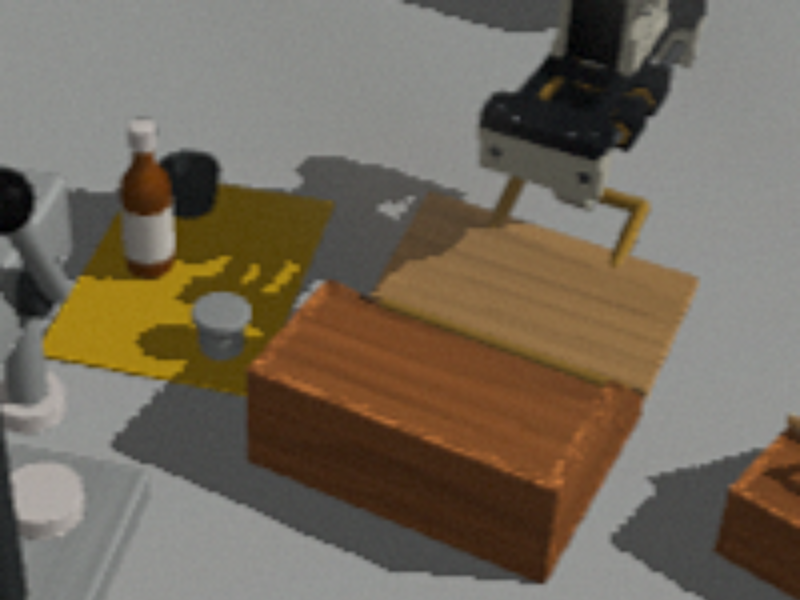

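The flap is flat down at its stop: the bar reads x = -115 mm and the upward reaction is 39 N. I'll release slightly and lift.

{"api": "servo_tool", "payload": {"rows": [[[0, 0, -0.03, 0, 0, 0, 22], [0, 0, 0, 0, 0, 0, 22], [0, 0, 0, 0, 0, 0, 22], [0, 0, -0.2, 0, 0, 0, 22], [0, 0, -0.5, 0, 0, 0, 22]]]}}

```text
time: 8.8
tcp_pos: [0.4083, 0.2235, 0.0849]
tcp_rot: [-2.441, -1.976, 0.007]
force: [0.5, 0.4, 0.7]
finger_gap: 0.02
gripper_force: 0.0
```

{"api": "servo_tool", "payload": {"rows": [[[0, 0, -0.6, 0, 0, 0.2, 22], [0, 0, -0.7, 0, 0, 0.8, 35], [0, 0, -0.7, 0, 0, 1, 35], [0, 0, -0.7, 0, 0, 1, 35], [0, 0, -0.5, 0, 0, 1, 35]]]}}

```text
time: 9.3
tcp_pos: [0.41, 0.2251, 0.248]
tcp_rot: [2.695, 1.614, 0.001]
force: [0.8, 0.1, -0.3]
finger_gap: 0.0323
gripper_force: 0.0
```

{"api": "servo_tool", "payload": {"rows": [[[0, 0, 0, 0, 0, 1, 35], [0, 0, 0, 0, 0, 1, 35], [0, 0, 0, 0, 0, 1, 35], [0, 0, 0, 0, 0, 1, 35], [0, 0, 0, 0, 0, 1, 35]]]}}

```text
time: 9.8
tcp_pos: [0.4096, 0.2244, 0.246]
tcp_rot: [2.934, 1.121, -0.001]
force: [0.1, -0.8, -0.4]
finger_gap: 0.032
gripper_force: 0.0
```

{"api": "servo_tool", "payload": {"rows": [[[0, 0, 0, 0, 0, 1, 35], [0, 0, 0, 0, 0, 1, 35], [0, 0, 0, 0, 0, 1, 35], [0, 0, 0, 0, 0, 1, 35], [0, 0, 0, 0, 0, 1, 35]]]}}

```text
time: 10.3
tcp_pos: [0.4095, 0.2245, 0.2459]
tcp_rot: [3.084, 0.595, -0.001]
force: [-0.4, -0.6, 0.2]
finger_gap: 0.0321
gripper_force: 0.0
```

```bash
python3 - <<'E'
from h import *
from station import env
T=load("top0.npz");S=load("scene0.npz")
# capsule fit
P=np.array([[.4953,-.2795],[.555,-.2575],[.5252,-.2683],[.5078,-.2221],[.5377,-.2102],[.4777,-.2324]])
L=np.array([[-32,-25],[32,-25],[0,-25],[0,25],[32,25],[-32,25]])/1000
c=P.mean(0);U,_,V=np.linalg.svd(L.T@(P-c));R=(U@V).T
print("tray",c,np.arctan2(R[1,0],R[0,0]),"res",np.round((c+L@R.T-P)*1000,1).tolist(),c+R@L[0],c+R@L[1])
hs=cv2.cvtColor(S["image"],cv2.COLOR_RGB2HSV)[170:212,135:195].astype(int)
for n,m in(("red",((hs[...,0]<8)|(hs[...,0]>172))&(hs[...,1]>130)),("blue",(hs[...,0]>105)&(hs[...,0]<130)&(hs[...,1]>130))):
    k,l,st,cc=cv2.connectedComponentsWithStats(m.astype(np.uint8));i=1+st[1:,4].argmax();p=cc[i]+(135,170)
    print(n,st[i],p,plane(S,p,.021), tri(S,p,T,(410.7,242.0) if n=="red" else (400.2,215.8)))
s=env.state();print(s["time"],np.round(s["joint_positions"],2),s["tcp_pos"],s["finger_gap"],s["force"])
print(go((*(c+R@L[0]),.25),.353));print(go((*(c+R@L[0]),.0165),.353))
d=env.snapshot("scene");cv2.imwrite("pics/s4.png",d["image"][:,:,::-1])
E
```

```text
tray [ 0.51645 -0.245  ] 0.3548710293535348 res [[-0.2, -0.1], [0.1, 0.2], [-0.1, -0.1], [-0.0, 0.5], [0.1, -0.2], [0.1, -0.3]] [ 0.49513061 -0.2795613 ] [ 0.55514286 -0.25732326]
red [16 10  6  7 26] [153.46153846 182.84615385] [ 0.49627677 -0.27953508  0.021     ] (array([ 0.49558311, -0.2805203 ,  0.02045462]), np.float64(0.0008223193727983499))
blue [12 24  5  7 26] [148.73076923 197.11538462] [ 0.55710297 -0.25789766  0.021     ] (array([ 0.55567331, -0.25909464,  0.01970358]), np.float64(0.00011869446774011076))
10.3 [ 0.35  0.24 -1.03  1.96  0.24  1.07 -1.97] [0.40950996 0.22454063 0.24592745] 0.032096973044834345 [-0.361244   -0.55143372  0.17482928]
([-2.16, 10.0, -0.08], [0.0, 0.01, 0.4])
([-2.15, 9.99, 4.59], [0.0, 0.01, 0.4])
```

View pics/s4.png

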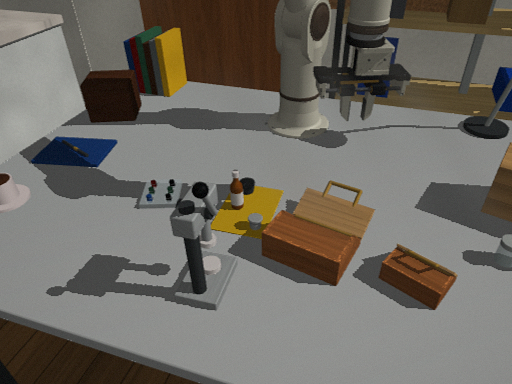

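The flap lies down at (335,210). The tray fit residual is under 0.5 mm, with red at (0.4955,-0.2798) and blue at (0.5553,-0.2578). Going to the tray; I will use the half-turned grasp so that joint 7 stays in range at the box.

{"api": "servo_tool", "payload": {"rows": [[[-0.1, 0.5, 0, 0, 0, 0, 35], [-0.1, 0.5, 0, 0, 0, 0, 35], [-0.1, 0.5, 0, 0, 0, 0, 35], [-0.1, 0.5, 0, 0, 0, 0, 35], [-0.1, 0.5, 0, 0, 0, 0, 35]]]}}

```text
time: 10.85
tcp_pos: [0.4333, 0.0985, 0.2459]
tcp_rot: [3.083, 0.602, -0.001]
force: [-0.1, 0.1, -0.0]
finger_gap: 0.0321
gripper_force: 0.0
```

{"api": "servo_tool", "payload": {"rows": [[[-0.1, 0.5, 0, 0, 0, 0, 35], [-0.1, 0.5, 0, 0, 0, 0, 35], [-0.1, 0.5, 0, 0, 0, 0, 35], [-0.1, 0.5, 0, 0, 0, 0, 35], [-0.1, 0.5, 0, 0, 0, 0, 35]]]}}

```text
time: 11.35
tcp_pos: [0.457, -0.0266, 0.246]
tcp_rot: [3.083, 0.601, -0.001]
force: [0.7, 0.2, -0.7]
finger_gap: 0.032
gripper_force: 0.0
```

{"api": "servo_tool", "payload": {"rows": [[[-0.12, 0.5, 0, 0, 0, 0, 35], [-0.12, 0.5, 0, 0, 0, 0, 35], [-0.12, 0.5, 0, 0, 0, 0, 35], [-0.12, 0.5, 0, 0, 0, 0, 35], [-0.12, 0.5, 0, 0, 0, 0, 35]]]}}

```text
time: 11.85
tcp_pos: [0.4759, -0.1537, 0.2459]
tcp_rot: [-3.083, -0.601, 0.001]
force: [0.5, -0.4, -0.4]
finger_gap: 0.0323
gripper_force: 0.0
```

{"api": "servo_tool", "payload": {"rows": [[[-0.11, 0.5, 0, 0, 0, 0, 35], [-0.11, 0.5, 0, 0, 0, 0, 35], [-0.11, 0.5, 0, 0, 0, 0, 35], [-0.11, 0.5, 0, 0, 0, 0, 35], [-0.11, 0.5, 0, 0, 0, 0, 35]]]}}

```text
time: 12.35
tcp_pos: [0.4973, -0.2798, 0.2459]
tcp_rot: [-3.083, -0.601, 0.001]
force: [-0.2, 0.2, -0.2]
finger_gap: 0.032
gripper_force: 0.0
```

```bash
python3 - <<'E'
from h import *
from station import env
s=env.state();print(s["time"],np.round(s["joint_positions"],2),s["tcp_pos"],s["finger_gap"])
print(go((.4955,-.2798,.0165),.354),go((.5553,-.2578,.0165),.354))
E
```

```text
12.35 [ 1.04  0.4  -0.73  1.73  0.29  1.13 -0.96] [ 0.49729958 -0.27980521  0.24591911] 0.03203896844142267
([-0.03, -0.01, 4.59], [-0.01, 0.0, 0.45]) ([1.24, 0.03, 4.59], [-0.01, 0.0, 0.45])
```

{"api": "servo_tool", "payload": {"rows": [[[0, 0, 0.07, 0, 0, -0.99, 35], [0, 0, 0.07, 0, 0, -0.99, 35], [0, 0, 0.07, 0, 0, -0.99, 35], [0, 0, 0.07, 0, 0, -0.99, 35], [0, 0, 0.07, 0, 0, -0.99, 35]]]}}

```text
time: 12.85
tcp_pos: [0.4972, -0.2788, 0.2283]
tcp_rot: [-2.932, -1.126, 0.0]
force: [-0.8, -0.1, 0.4]
finger_gap: 0.032
gripper_force: 0.0
```

{"api": "servo_tool", "payload": {"rows": [[[0, 0, 0.07, 0, 0, -0.99, 35], [0, 0, 0.07, 0, 0, -0.99, 35], [0, 0, 0.07, 0, 0, -0.99, 35], [0, 0, 0.07, 0, 0, -0.99, 35], [0, 0, 0.07, 0, 0, -0.99, 35]]]}}

```text
time: 13.35
tcp_pos: [0.4972, -0.2788, 0.2108]
tcp_rot: [-2.695, -1.613, 0.0]
force: [0.8, -0.8, -0.1]
finger_gap: 0.0322
gripper_force: 0.0
```

{"api": "servo_tool", "payload": {"rows": [[[0, 0, 0.07, 0, 0, -0.99, 35], [0, 0, 0.07, 0, 0, -0.99, 35], [0, 0, 0.07, 0, 0, -0.99, 35], [0, 0, 0.07, 0, 0, -0.99, 35], [0, 0, 0.07, 0, 0, -0.99, 35]]]}}

```text
time: 13.85
tcp_pos: [0.4972, -0.2789, 0.1933]
tcp_rot: [-2.377, -2.053, 0.0]
force: [0.2, -0.1, 0.0]
finger_gap: 0.0322
gripper_force: 0.0
```

{"api": "servo_tool", "payload": {"rows": [[[0, 0, 0.07, 0, 0, -0.99, 35], [0, 0, 0.07, 0, 0, -0.99, 35], [0, 0, 0.07, 0, 0, -0.99, 35], [0, 0, 0.07, 0, 0, -0.99, 35], [0, 0, 0.07, 0, 0, -0.99, 35]]]}}

```text
time: 14.35
tcp_pos: [0.4972, -0.279, 0.1759]
tcp_rot: [-1.989, -2.431, -0.0]
force: [0.2, -0.3, 0.4]
finger_gap: 0.0323
gripper_force: 0.0
```

{"api": "servo_tool", "payload": {"rows": [[[0, 0, 0.07, 0, 0, -0.99, 35], [0, 0, 0.07, 0, 0, -0.99, 35], [0, 0, 0.07, 0, 0, -0.99, 35], [0, 0, 0.07, 0, 0, -0.99, 35], [0, 0, 0.07, 0, 0, -0.99, 35]]]}}

```text
time: 14.85
tcp_pos: [0.4972, -0.2791, 0.1584]
tcp_rot: [-1.542, -2.737, -0.0]
force: [-0.7, -0.4, 0.1]
finger_gap: 0.0322
gripper_force: 0.0
```

{"api": "servo_tool", "payload": {"rows": [[[0, 0, 0.07, 0, 0, -0.99, 35], [0, 0, 0.07, 0, 0, -0.99, 35], [0, 0, 0.07, 0, 0, -0.99, 35], [0, 0, 0.07, 0, 0, -0.99, 35], [0, 0, 0.07, 0, 0, -0.99, 35]]]}}

```text
time: 15.35
tcp_pos: [0.4972, -0.2791, 0.1409]
tcp_rot: [-1.048, -2.961, -0.0]
force: [-0.1, 0.2, 0.3]
finger_gap: 0.0322
gripper_force: 0.0
```

{"api": "servo_tool", "payload": {"rows": [[[0, 0, 0.07, 0, 0, -0.99, 35], [0, 0, 0.07, 0, 0, -0.99, 35], [0, 0, 0.07, 0, 0, -0.99, 35], [0, 0, 0.07, 0, 0, -0.99, 35], [0, 0, 0.07, 0, 0, -0.99, 35]]]}}

```text
time: 15.85
tcp_pos: [0.4972, -0.2792, 0.1234]
tcp_rot: [-0.524, -3.097, -0.0]
force: [-0.0, -0.0, 0.0]
finger_gap: 0.032
gripper_force: 0.0
```

{"api": "servo_tool", "payload": {"rows": [[[0, 0, 0.07, 0, 0, -0.99, 35], [0, 0, 0.07, 0, 0, -0.99, 35], [0, 0, 0.07, 0, 0, -0.99, 35], [0, 0, 0.07, 0, 0, -0.99, 35], [0, 0, 0.07, 0, 0, -0.99, 35]]]}}

```text
time: 16.35
tcp_pos: [0.4972, -0.2793, 0.1059]
tcp_rot: [0.016, -3.141, -0.0]
force: [0.3, 0.4, -0.5]
finger_gap: 0.0322
gripper_force: 0.0
```

{"api": "servo_tool", "payload": {"rows": [[[0, 0, 0.07, 0, 0, -0.99, 35], [0, 0, 0.07, 0, 0, -0.99, 35], [0, 0, 0.07, 0, 0, -0.99, 35], [0, 0, 0.07, 0, 0, -0.99, 35], [0, 0, 0.07, 0, 0, -0.99, 35]]]}}

```text
time: 16.85
tcp_pos: [0.4972, -0.2794, 0.0884]
tcp_rot: [0.556, -3.092, -0.0]
force: [0.2, 0.8, -1.0]
finger_gap: 0.032
gripper_force: 0.0
```

```bash
python3 - <<'E'
from h import *
from station import env
s=env.state();print(s["time"],np.round(s["joint_positions"],2),s["tcp_pos"],s["finger_gap"])
print(go((.4955,-.2798,.0165),.354+np.pi))
E
```

```text
16.85 [ 1.31  0.9  -1.22  1.84  0.95  1.13  1.65] [ 0.49720037 -0.27937843  0.08842334] 0.0320215054146524
([0.03, 0.0, 1.44], [0.0, -0.01, 0.03])
```

{"api": "servo_tool", "payload": {"rows": [[[0.03, 0, 0.4, 0, 0, 0, 35], [0, 0, 0.4, 0, 0, 0, 35], [0, 0, 0.4, 0, 0, 0, 35], [0, 0, 0.22, 0, 0, 0, 35], [0, 0, 0, 0, 0, 0, 35]]]}}

```text
time: 17.35
tcp_pos: [0.4955, -0.2791, 0.0156]
tcp_rot: [0.55, -3.091, -0.002]
force: [0.1, 0.7, -0.4]
finger_gap: 0.0319
gripper_force: 0.0
```

{"api": "servo_tool", "payload": {"rows": [[[0, 0, 0, 0, 0, 0, 0], [0, 0, 0, 0, 0, 0, 0], [0, 0, 0, 0, 0, 0, 0], [0, 0, 0, 0, 0, 0, 0], [0, 0, 0, 0, 0, 0, 0]]]}}

```text
time: 17.85
tcp_pos: [0.4967, -0.2804, 0.0175]
tcp_rot: [-0.549, 3.093, -0.002]
force: [1.1, -1.7, 0.7]
finger_gap: 0.0124
gripper_force: 30.0
```

{"api": "servo_tool", "payload": {"rows": [[[0, 0, -0.1, 0, 0, 0, 0], [0, 0, -0.2, 0, 0, 0, 0], [0, 0, -0.2, 0, 0, 0, 0], [0, 0, -0.4, 0, 0, 0, 0], [0, 0, -0.4, 0, 0, 0, 0]]]}}

```text
time: 18.35
tcp_pos: [0.4963, -0.279, 0.0841]
tcp_rot: [-0.551, 3.093, 0.001]
force: [0.8, -0.7, -0.3]
finger_gap: 0.0126
gripper_force: 30.0
```

{"api": "servo_tool", "payload": {"rows": [[[0, 0, -0.6, 0, 0, 0.4, 0], [0, 0, -0.6, 0, 0, 0.9, 0], [0, 0, -0.6, 0, 0, 0.9, 0], [0, 0, -0.6, 0, 0, 0.9, 0], [0, 0, -0.6, 0, 0, 0.9, 0]]]}}

```text
time: 18.85
tcp_pos: [0.4963, -0.2789, 0.2352]
tcp_rot: [-0.112, 3.139, -0.001]
force: [0.2, -0.3, 0.4]
finger_gap: 0.0128
gripper_force: 30.0
```

{"api": "servo_tool", "payload": {"rows": [[[0, 0, 0, 0, 0, 0.9, 0], [0, 0, 0, 0, 0, 0.9, 0], [0, 0, 0, 0, 0, 0.9, 0], [0, 0, 0, 0, 0, 0.9, 0], [0, 0, 0, 0, 0, 0.4, 0]]]}}

```text
time: 19.35
tcp_pos: [0.4965, -0.2791, 0.2339]
tcp_rot: [0.325, 3.124, -0.001]
force: [0.6, 0.5, -0.8]
finger_gap: 0.0128
gripper_force: 30.0
```

```bash
python3 - <<'E'
from h import *
from station import env
s=env.state();print(s["time"],np.round(s["joint_positions"],2),s["tcp_pos"],s["finger_gap"])
for z in(.25,.022):print(go(bw(.038,-.035,z),YB+np.pi))
d=env.snapshot("scene");a=d["image"][60:230,100:330,::-1];t=env.snapshot("top")["image"][190:280,340:460,::-1]
cv2.imwrite("pics/s5.png",np.hstack([cv2.resize(a,(400,300)),cv2.resize(t,(400,300))]))
E
```

```text
19.35 [ 1.36  0.67 -1.29  1.74  0.67  1.27  1.28] [ 0.49646974 -0.27905213  0.23388059] 0.012797503560318094
([0.67, 8.79, -0.33], [-0.01, 0.02, -0.03])
([0.67, 8.79, 4.23], [-0.01, 0.02, -0.03])
```

View pics/s5.png

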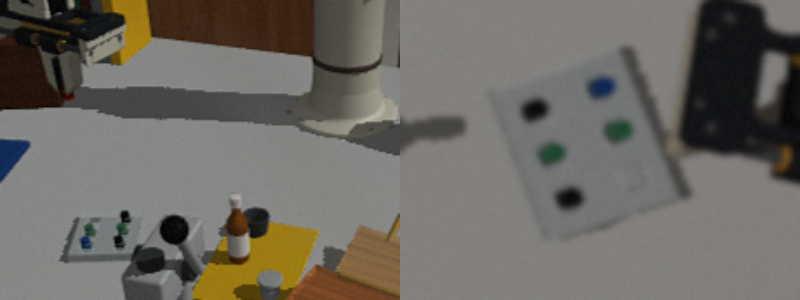

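The red capsule is held at (67,98) in the left crop. Its pocket at (632,177) in the right crop is empty and the others are undisturbed. Carrying it over to the box.

{"api": "servo_tool", "payload": {"rows": [[[0.03, 0.44, 0, 0, 0, 0, 0], [0.03, 0.44, 0, 0, 0, 0, 0], [0.03, 0.44, 0, 0, 0, 0, 0], [0.03, 0.44, 0, 0, 0, 0, 0], [0.03, 0.44, 0, 0, 0, 0, 0]]]}}

```text
time: 19.95
tcp_pos: [0.5115, -0.1694, 0.2327]
tcp_rot: [0.321, 3.125, 0.0]
force: [-0.6, -0.7, 0.6]
finger_gap: 0.0129
gripper_force: 30.0
```

{"api": "servo_tool", "payload": {"rows": [[[0.03, 0.44, 0, 0, 0, 0, 0], [0.03, 0.44, 0, 0, 0, 0, 0], [0.03, 0.44, 0, 0, 0, 0, 0], [0.03, 0.44, 0, 0, 0, 0, 0], [0.03, 0.44, 0, 0, 0, 0, 0]]]}}

```text
time: 20.45
tcp_pos: [0.5266, -0.0601, 0.2327]
tcp_rot: [0.321, 3.125, 0.0]
force: [-0.1, 0.1, 0.3]
finger_gap: 0.0124
gripper_force: 30.0
```

{"api": "servo_tool", "payload": {"rows": [[[0.03, 0.44, 0, 0, 0, 0, 0], [0.03, 0.44, 0, 0, 0, 0, 0], [0.03, 0.44, 0, 0, 0, 0, 0], [0.03, 0.44, 0, 0, 0, 0, 0], [0.03, 0.44, 0, 0, 0, 0, 0]]]}}

```text
time: 20.95
tcp_pos: [0.5418, 0.049, 0.2327]
tcp_rot: [0.321, 3.125, 0.0]
force: [0.2, -0.2, -0.7]
finger_gap: 0.0123
gripper_force: 30.0
```

{"api": "servo_tool", "payload": {"rows": [[[0.04, 0.44, 0, 0, 0, 0, 0], [0.04, 0.44, 0, 0, 0, 0, 0], [0.04, 0.44, 0, 0, 0, 0, 0], [0.04, 0.44, 0, 0, 0, 0, 0], [0.04, 0.44, 0, 0, 0, 0, 0]]]}}

```text
time: 21.45
tcp_pos: [0.5545, 0.1588, 0.2326]
tcp_rot: [-0.321, -3.125, -0.0]
force: [0.7, -0.6, -0.9]
finger_gap: 0.0124
gripper_force: 30.0
```

```bash
python3 - <<'E'
from h import *
from station import env
s=env.state();print(s["time"],np.round(s["joint_positions"],2),s["tcp_pos"],s["finger_gap"])
for z in(.022,):print(go(bw(.038,-.035,z),YB+np.pi))
E
```

```text
21.45 [ 0.53  0.63 -1.21  1.72  0.62  1.24  0.53] [0.55450361 0.15876281 0.23264799] 0.012436188272660745
([0.0, -0.02, 4.21], [0.0, -0.0, 0.0])
```

{"api": "servo_tool", "payload": {"rows": [[[0, -0.02, 0.6, 0, 0, 0, 0], [0, 0, 0.7, 0, 0, 0, 0], [0, 0, 0.7, 0, 0, 0, 0], [0, 0, 0.7, 0, 0, 0, 0], [0, 0, 0.6, 0, 0, 0, 0]]]}}

```text
time: 21.95
tcp_pos: [0.554, 0.1566, 0.0659]
tcp_rot: [-0.321, -3.124, 0.0]
force: [0.8, -0.2, -0.5]
finger_gap: 0.0123
gripper_force: 30.0
```

{"api": "servo_tool", "payload": {"rows": [[[0, 0, 0.4, 0, 0, 0, 0], [0, 0, 0.3, 0, 0, 0, 0], [0, 0, 0.12, 0, 0, 0, 0], [0, 0, 0.06, 0, 0, 0, 0], [0, 0, 0, 0, 0, 0, 0]]]}}

```text
time: 22.45
tcp_pos: [0.555, 0.1569, 0.0239]
tcp_rot: [0.324, 3.124, 0.001]
force: [-0.3, 0.9, -0.1]
finger_gap: 0.0125
gripper_force: 30.0
```

```bash
python3 - <<'E'
from h import *
from station import env
s=env.state();print(s["time"],s["tcp_pos"],s["finger_gap"],s["force"])
for z in(.022,):print(go(bw(.038,-.035,z),YB+np.pi))
E
```

```text
22.45 [0.55503016 0.15694751 0.02394118] 0.012492235532483529 [-0.31346663  0.86441316 -0.07998428]
([0.02, 0.02, 0.04], [0.01, 0.01, -0.02])
```

{"api": "servo_tool", "payload": {"rows": [[[0, 0, 0.03, 0, 0, 0, 0], [0, 0, 0.02, 0, 0, 0, 0], [0, 0, 0, 0, 0, 0, 0], [0, 0, 0, 0, 0, 0, 0], [0, 0, 0, 0, 0, 0, 0]]]}}

```text
time: 22.95
tcp_pos: [0.555, 0.1567, 0.0212]
tcp_rot: [0.324, 3.124, 0.0]
force: [0.3, -0.2, 2.6]
finger_gap: 0.0123
gripper_force: 30.0
```

{"api": "servo_tool", "payload": {"rows": [[[0, 0, 0, 0, 0, 0, 24], [0, 0, 0, 0, 0, 0, 28], [0, 0, 0, 0, 0, 0, 28], [0, 0, 0, 0, 0, 0, 28], [0, 0, -0.2, 0, 0, 0, 28]]]}}

```text
time: 23.45
tcp_pos: [0.5534, 0.1561, 0.0298]
tcp_rot: [-0.323, -3.123, 0.002]
force: [-0.7, -0.4, -0.7]
finger_gap: 0.0256
gripper_force: 0.0
```

{"api": "servo_tool", "payload": {"rows": [[[0, 0, -0.3, 0, 0, 0, 28], [0, 0, -0.5, 0, 0, 0, 28], [0, 0, -0.7, 0, 0, 0, 28], [0, 0, -0.7, 0, 0, 0, 28], [0, 0, -0.7, 0, 0, 0, 28]]]}}

```text
time: 23.95
tcp_pos: [0.5543, 0.157, 0.1785]
tcp_rot: [0.322, 3.124, 0.001]
force: [0.3, -0.4, -0.4]
finger_gap: 0.0253
gripper_force: 0.0
```

```bash
python3 - <<'E'
from h import *
from station import env
s=env.state();print(s["time"],s["tcp_pos"],s["finger_gap"],s["force"])
for z in(.22,):print(go((.5553,-.2578,z),YB+np.pi))
t=env.snapshot("top")["image"];cv2.imwrite("pics/t6.png",cv2.resize(t[130:260,140:280,::-1],(560,520)))
h=cv2.cvtColor(env.snapshot("top")["image"],cv2.COLOR_RGB2HSV)[130:260,140:280].astype(int)
m=((h[...,0]<4)|(h[...,0]>174))&(h[...,1]>190);k,l,st,cc=cv2.connectedComponentsWithStats(m.astype(np.uint8))
T=load("top0.npz")
for i in range(1,k):
    if st[i,4]>4:
        w=plane(T,cc[i]+(140,130),.029)-H;print(st[i],cc[i]+(140,130),w@BX,w@BY)
E
```

```text
23.95 [0.55427892 0.1570149  0.17847351] 0.025344123543128826 [ 0.27337889 -0.40366082 -0.39263571]
([-1.72, -8.12, -0.83], [0.01, 0.01, -0.01])
[79 82  4  2  6] [220.5        212.33333333] 0.033186606534139705 -0.038267822774632004
```

{"api": "servo_tool", "payload": {"rows": [[[-0.08, -0.4, -0.2, 0, 0, 0, 35], [-0.08, -0.4, -0.2, 0, 0, 0, 35], [-0.08, -0.4, -0.2, 0, 0, 0, 35], [-0.08, -0.4, -0.2, 0, 0, 0, 35], [-0.08, -0.4, 0, 0, 0, 0, 35]]]}}

```text
time: 24.55
tcp_pos: [0.554, 0.0543, 0.2176]
tcp_rot: [0.323, 3.123, 0.0]
force: [0.3, -0.4, -0.1]
finger_gap: 0.0321
gripper_force: 0.0
```

{"api": "servo_tool", "payload": {"rows": [[[-0.09, -0.41, 0, 0, 0, 0, 35], [-0.09, -0.41, 0, 0, 0, 0, 35], [-0.09, -0.41, 0, 0, 0, 0, 35], [-0.09, -0.41, 0, 0, 0, 0, 35], [-0.09, -0.41, 0, 0, 0, 0, 35]]]}}

```text
time: 25.05
tcp_pos: [0.5542, -0.051, 0.2162]
tcp_rot: [0.323, 3.125, -0.001]
force: [0.5, -0.0, -0.2]
finger_gap: 0.0324
gripper_force: 0.0
```

{"api": "servo_tool", "payload": {"rows": [[[-0.09, -0.41, 0, 0, 0, 0, 35], [-0.09, -0.41, 0, 0, 0, 0, 35], [-0.09, -0.41, 0, 0, 0, 0, 35], [-0.09, -0.41, 0, 0, 0, 0, 35], [-0.09, -0.41, 0, 0, 0, 0, 35]]]}}

```text
time: 25.55
tcp_pos: [0.5553, -0.1559, 0.2162]
tcp_rot: [0.323, 3.125, -0.001]
force: [0.4, 0.4, -0.4]
finger_gap: 0.0322
gripper_force: 0.0
```

{"api": "servo_tool", "payload": {"rows": [[[-0.09, -0.41, 0, 0, 0, 0, 35], [-0.09, -0.41, 0, 0, 0, 0, 35], [-0.09, -0.41, 0, 0, 0, 0, 35], [-0.09, -0.41, 0, 0, 0, 0, 35], [-0.09, -0.41, 0, 0, 0, 0, 35]]]}}

```text
time: 26.05
tcp_pos: [0.5563, -0.2608, 0.2162]
tcp_rot: [0.323, 3.125, -0.0]
force: [-0.0, 1.1, 0.4]
finger_gap: 0.0324
gripper_force: 0.0
```

{"api": "servo_tool", "payload": {"rows": [[[0, 0, 0.2, 0, 0, -0.8, 35], [0, 0, 0.4, 0, 0, -0.8, 35], [0, 0, 0.4, 0, 0, -0.8, 35], [0, 0, 0.4, 0, 0, -0.8, 35], [0, 0, 0.4, 0, 0, -0.8, 35]]]}}

```text
time: 26.55
tcp_pos: [0.5564, -0.2601, 0.1255]
tcp_rot: [-0.118, 3.139, -0.0]
force: [-0.1, 0.3, 1.1]
finger_gap: 0.0318
gripper_force: 0.0
```

{"api": "servo_tool", "payload": {"rows": [[[0, 0, 0.3, 0, 0, -0.8, 35], [0, 0, 0.2, 0, 0, -0.8, 35], [0, 0, 0.2, 0, 0, -0.8, 35], [0, 0, 0.2, 0, 0, -0.8, 35], [0, 0, 0, 0, 0, -0.8, 35]]]}}

```text
time: 27.05
tcp_pos: [0.5555, -0.26, 0.0797]
tcp_rot: [0.554, -3.091, -0.001]
force: [-1.2, 0.8, -1.1]
finger_gap: 0.0321
gripper_force: 0.0
```

```bash
python3 - <<'E'
from h import *
from station import env
s=env.state();print(s["time"],np.round(s["joint_positions"],2),s["tcp_pos"],s["finger_gap"])
print(go((.5553,-.2578,.0165),.354+np.pi))
T=load("top0.npz");t=env.snapshot("top")["image"];h=cv2.cvtColor(t,cv2.COLOR_RGB2HSV)[130:260,140:280].astype(int)
m=((h[...,0]<4)|(h[...,0]>174))&(h[...,1]>190);k,l,st,cc=cv2.connectedComponentsWithStats(m.astype(np.uint8))
for i in range(1,k):
    if st[i,4]>4:
        w=plane(T,cc[i]+(140,130),.027)-H;print(st[i],cc[i]+(140,130),w@BX,w@BY)
E
```

```text
27.05 [ 1.16  0.93 -1.16  1.74  0.94  1.15  1.63] [ 0.55551718 -0.26003218  0.07971407] 0.03205691973868075
([-0.01, 0.04, 1.26], [0.02, -0.02, 0.01])
[79 79  4  5 16] [220.5 211. ] 0.03645419948117664 -0.037335417372242385
```

Red stands in the box at about (36,-37) mm. Now grasping blue.

{"api": "servo_tool", "payload": {"rows": [[[-0.01, 0.04, 0.4, 0, 0, 0, 35], [0, 0, 0.4, 0, 0, 0, 35], [0, 0, 0.3, 0, 0, 0, 35], [0, 0, 0.15, 0, 0, 0, 35], [0, 0, 0, 0, 0, 0, 35]]]}}

```text
time: 27.6
tcp_pos: [0.5553, -0.2577, 0.0164]
tcp_rot: [0.55, -3.091, -0.003]
force: [-0.2, 0.1, 0.5]
finger_gap: 0.0319
gripper_force: 0.0
```

{"api": "servo_tool", "payload": {"rows": [[[0, 0, 0, 0, 0, 0, 0], [0, 0, 0, 0, 0, 0, 0], [0, 0, 0, 0, 0, 0, 0], [0, 0, 0, 0, 0, 0, 0], [0, 0, 0, 0, 0, 0, 0]]]}}

```text
time: 28.1
tcp_pos: [0.5568, -0.2583, 0.0189]
tcp_rot: [-0.55, 3.092, -0.001]
force: [0.2, -0.2, 1.9]
finger_gap: 0.0122
gripper_force: 29.9
```

{"api": "servo_tool", "payload": {"rows": [[[0, 0, -0.1, 0, 0, 0, 0], [0, 0, -0.2, 0, 0, 0, 0], [0, 0, -0.2, 0, 0, 0, 0], [0, 0, -0.4, 0, 0, 0, 0], [0, 0, -0.4, 0, 0, 0, 0]]]}}

```text
time: 28.6
tcp_pos: [0.5565, -0.2579, 0.0852]
tcp_rot: [-0.55, 3.093, -0.0]
force: [0.2, 0.1, 0.1]
finger_gap: 0.0125
gripper_force: 29.8
```

{"api": "servo_tool", "payload": {"rows": [[[0, 0, -0.6, 0, 0, 0.8, 0], [0, 0, -0.6, 0, 0, 0.8, 0], [0, 0, -0.6, 0, 0, 0.8, 0], [0, 0, -0.6, 0, 0, 0.8, 0], [0, 0, -0.6, 0, 0, 0.8, 0]]]}}

```text
time: 29.1
tcp_pos: [0.5565, -0.2576, 0.2364]
tcp_rot: [-0.112, 3.138, -0.001]
force: [0.1, -0.4, 0.3]
finger_gap: 0.0118
gripper_force: 29.8
```

{"api": "servo_tool", "payload": {"rows": [[[0, 0, 0, 0, 0, 0.8, 0], [0, 0, 0, 0, 0, 0.8, 0], [0, 0, 0, 0, 0, 0.8, 0], [0, 0, 0, 0, 0, 0.8, 0], [0, 0, 0, 0, 0, 0.8, 0]]]}}

```text
time: 29.6
tcp_pos: [0.5565, -0.2576, 0.2352]
tcp_rot: [0.326, 3.123, -0.001]
force: [0.3, 0.5, -0.2]
finger_gap: 0.0123
gripper_force: 29.8
```

```bash
python3 - <<'E'
from h import *
from station import env
s=env.state();print(s["time"],np.round(s["joint_positions"],2),s["tcp_pos"],s["finger_gap"],s["gripper_force"])
print(go(bw(.038,.035,.23),YB+np.pi))
E
```

```text
29.6 [ 1.19  0.7  -1.21  1.63  0.68  1.3   1.23] [ 0.55654427 -0.25761077  0.23517336] 0.012298814590357332 29.83891099691391
([1.77, 9.52, 0.1], [-0.01, 0.02, -0.04])
```

{"api": "servo_tool", "payload": {"rows": [[[0.09, 0.48, 0, 0, 0, 0, 0], [0.09, 0.48, 0, 0, 0, 0, 0], [0.09, 0.48, 0, 0, 0, 0, 0], [0.09, 0.48, 0, 0, 0, 0, 0], [0.09, 0.48, 0, 0, 0, 0, 0]]]}}

```text
time: 30.1
tcp_pos: [0.559, -0.1345, 0.235]
tcp_rot: [0.322, 3.124, -0.001]
force: [0.6, -0.1, -0.6]
finger_gap: 0.0121
gripper_force: 29.8
```

{"api": "servo_tool", "payload": {"rows": [[[0.09, 0.48, 0, 0, 0, 0, 0], [0.09, 0.48, 0, 0, 0, 0, 0], [0.09, 0.48, 0, 0, 0, 0, 0], [0.09, 0.48, 0, 0, 0, 0, 0], [0.09, 0.48, 0, 0, 0, 0, 0]]]}}

```text
time: 30.6
tcp_pos: [0.5614, -0.0124, 0.235]
tcp_rot: [0.322, 3.123, -0.001]
force: [0.2, 1.0, -0.0]
finger_gap: 0.0123
gripper_force: 29.8
```

{"api": "servo_tool", "payload": {"rows": [[[0.09, 0.48, 0, 0, 0, 0, 0], [0.09, 0.48, 0, 0, 0, 0, 0], [0.09, 0.48, 0, 0, 0, 0, 0], [0.09, 0.48, 0, 0, 0, 0, 0], [0.09, 0.48, 0, 0, 0, 0, 0]]]}}

```text
time: 31.1
tcp_pos: [0.5639, 0.1097, 0.235]
tcp_rot: [0.322, 3.123, 0.0]
force: [-0.2, -0.2, -0.5]
finger_gap: 0.0125
gripper_force: 29.8
```

{"api": "servo_tool", "payload": {"rows": [[[0.09, 0.47, 0, 0, 0, 0, 0], [0.08, 0.47, 0, 0, 0, 0, 0], [0.08, 0.46, 0, 0, 0, 0, 0], [0.08, 0.46, 0, 0, 0, 0, 0], [0.08, 0.46, 0, 0, 0, 0, 0]]]}}

```text
time: 31.6
tcp_pos: [0.5675, 0.2273, 0.2351]
tcp_rot: [0.322, 3.124, 0.001]
force: [0.2, -0.5, -0.3]
finger_gap: 0.0126
gripper_force: 29.8
```

```bash
python3 - <<'E'
from h import *
from station import env
s=env.state();print(s["time"],np.round(s["joint_positions"],2),s["tcp_pos"],s["finger_gap"],s["gripper_force"])
print(go(bw(.038,.035,.0235),YB+np.pi))
E
```

```text
31.6 [ 0.36  0.67 -1.16  1.63  0.64  1.27  0.44] [0.56752756 0.22732854 0.23511844] 0.012574035186745052 29.839484095573425
([-0.01, -0.02, 4.23], [0.01, 0.02, -0.01])
```

{"api": "servo_tool", "payload": {"rows": [[[-0.01, -0.02, 0.6, 0, 0, 0, 0], [0, 0, 0.7, 0, 0, 0, 0], [0, 0, 0.7, 0, 0, 0, 0], [0, 0, 0.7, 0, 0, 0, 0], [0, 0, 0.6, 0, 0, 0, 0]]]}}

```text
time: 32.1
tcp_pos: [0.5681, 0.2249, 0.0683]
tcp_rot: [0.323, 3.124, 0.0]
force: [-0.5, -0.1, -0.5]
finger_gap: 0.0121
gripper_force: 29.8
```

{"api": "servo_tool", "payload": {"rows": [[[0, 0, 0.4, 0, 0, 0, 0], [0, 0, 0.3, 0, 0, 0, 0], [0, 0, 0.14, 0, 0, 0, 0], [0, 0, 0.06, 0, 0, 0, 0], [0, 0, 0, 0, 0, 0, 0]]]}}

```text
time: 32.6
tcp_pos: [0.5686, 0.2251, 0.024]
tcp_rot: [0.324, 3.124, 0.001]
force: [-0.3, 0.3, 0.3]
finger_gap: 0.012
gripper_force: 29.8
```

{"api": "servo_tool", "payload": {"rows": [[[0, 0, 0.03, 0, 0, 0, 0], [0, 0, 0.02, 0, 0, 0, 0], [0, 0, 0, 0, 0, 0, 0], [0, 0, 0, 0, 0, 0, 0], [0, 0, 0, 0, 0, 0, 0]]]}}

```text
time: 33.1
tcp_pos: [0.5692, 0.2252, 0.0227]
tcp_rot: [0.324, 3.122, 0.001]
force: [-1.2, -0.6, 7.0]
finger_gap: 0.0123
gripper_force: 30.0
```

{"api": "servo_tool", "payload": {"rows": [[[0, 0, 0, 0, 0, 0, 24], [0, 0, 0, 0, 0, 0, 28], [0, 0, 0, 0, 0, 0, 28], [0, 0, 0, 0, 0, 0, 28], [0, 0, -0.2, 0, 0, 0, 28]]]}}

```text
time: 33.6
tcp_pos: [0.5671, 0.2241, 0.0297]
tcp_rot: [-0.323, -3.123, 0.002]
force: [-0.7, -0.2, -0.7]
finger_gap: 0.0254
gripper_force: 0.0
```

{"api": "servo_tool", "payload": {"rows": [[[0, 0, -0.3, 0, 0, 0, 28], [0, 0, -0.5, 0, 0, 0, 28], [0, 0, -0.7, 0, 0, 0, 28], [0, 0, -0.7, 0, 0, 0, 28], [0, 0, -0.7, 0, 0, 0, 28]]]}}

```text
time: 34.1
tcp_pos: [0.5679, 0.2251, 0.1785]
tcp_rot: [0.323, 3.124, 0.001]
force: [0.3, 0.0, -0.3]
finger_gap: 0.0257
gripper_force: 0.0
```

{"api": "servo_tool", "payload": {"rows": [[[0.5, 0, -0.2, 0, 0, 0, 24], [0.7, 0, 0, 0, 0, 0, 24], [0.7, 0, 0, 0, 0, 0, 24], [0.7, 0, 0, 0, 0, 0, 24], [0.5, 0, 0, 0, 0, 0, 24]]]}}

```text
time: 34.6
tcp_pos: [0.4139, 0.2572, 0.1868]
tcp_rot: [0.32, 3.124, -0.001]
force: [0.3, 0.4, 1.0]
finger_gap: 0.0221
gripper_force: 0.0
```

```bash
python3 - <<'E'
from h import *
from station import env
s=env.state();print(s["time"],np.round(s["joint_positions"],2),s["tcp_pos"],s["finger_gap"],s["gripper_force"])
print(go(bw(-.1155,.0,.05),YB+np.pi/2))
T=load("top0.npz");t=env.snapshot("top")["image"];c=t[130:260,140:280]
h=cv2.cvtColor(c,cv2.COLOR_RGB2HSV).astype(int)
for n,m in(("red",((h[...,0]<4)|(h[...,0]>174))&(h[...,1]>190)),("blue",(h[...,0]>105)&(h[...,0]<130)&(h[...,1]>120))):
  k,l,st,cc=cv2.connectedComponentsWithStats(m.astype(np.uint8))
  for i in range(1,k):
    if st[i,4]>4:
        w=plane(T,cc[i]+(140,130),.027)-H;print(n,st[i],cc[i]+(140,130),w@BX,w@BY)
cv2.imwrite("pics/t7.png",cv2.resize(c[:,:,::-1],(640,595)))
E
```

```text
34.6 [ 0.38  0.53 -1.25  1.97  0.58  1.07  0.23] [0.41392477 0.25724638 0.18681406] 0.02212276147124057 0.0
([-0.07, -0.67, 2.74], [0.01, 0.02, 22.51])
red [79 79  4  5 16] [220.5 211. ] 0.03645419948117664 -0.037335417372242385
blue [49 72  5  5 19] [191.21052632 204.05263158] 0.03627480228972147 0.031689359282566894
```

View pics/t7.png

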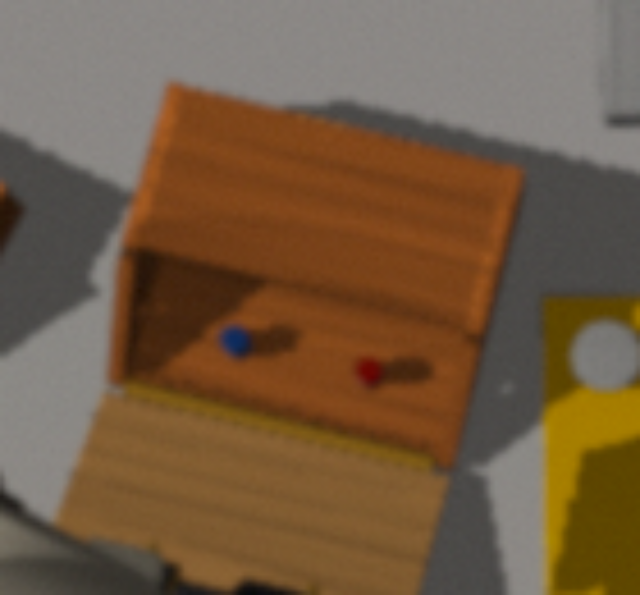

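Both capsules stand upright in the box, blue at (235,341) and red at (370,371) in the crop, with the flap down. Turning to re-grip the bar.

{"api": "servo_tool", "payload": {"rows": [[[-0.04, -0.33, 0, 0, 0, 0, 22], [-0.03, -0.34, 0, 0, 0, 0.5, 22], [0, 0, 0, 0, 0, 1, 22], [0, 0, 0, 0, 0, 1, 22], [0, 0, 0, 0, 0, 1, 22]]]}}

```text
time: 35.15
tcp_pos: [0.4132, 0.2231, 0.1868]
tcp_rot: [0.706, 3.06, 0.0]
force: [-0.2, 0.2, 0.3]
finger_gap: 0.0203
gripper_force: 0.0
```

{"api": "servo_tool", "payload": {"rows": [[[0, 0, 0, 0, 0, 1, 22], [0, 0, 0, 0, 0, 1, 22], [0, 0, 0, 0, 0, 1, 22], [0, 0, 0, 0, 0, 1, 22], [0, 0, 0, 0, 0, 1, 22]]]}}

```text
time: 35.65
tcp_pos: [0.4131, 0.2234, 0.1868]
tcp_rot: [1.226, 2.891, 0.001]
force: [0.7, -0.2, 1.2]
finger_gap: 0.0206
gripper_force: 0.0
```

{"api": "servo_tool", "payload": {"rows": [[[0, 0, 0, 0, 0, 1, 22], [0, 0, 0, 0, 0, 1, 22], [0, 0, 0, 0, 0, 1, 22], [0, 0, 0, 0, 0, 1, 22], [0, 0, 0, 0, 0, 1, 22]]]}}

```text
time: 36.15
tcp_pos: [0.413, 0.2235, 0.1868]
tcp_rot: [1.709, 2.635, 0.001]
force: [1.1, 0.1, -0.2]
finger_gap: 0.0201
gripper_force: 0.0
```

{"api": "servo_tool", "payload": {"rows": [[[0, 0, 0, 0, 0, 1, 22], [0, 0, 0, 0, 0, 1, 22], [0, 0, 0, 0, 0, 1, 22], [0, 0, 0, 0, 0, 1, 22], [0, 0, 0, 0, 0, 1, 22]]]}}

```text
time: 36.65
tcp_pos: [0.413, 0.2236, 0.1868]
tcp_rot: [2.141, 2.298, 0.002]
force: [-0.5, 0.1, 0.6]
finger_gap: 0.0204
gripper_force: 0.0
```

{"api": "servo_tool", "payload": {"rows": [[[0, 0, 0, 0, 0, 1, 22], [0, 0, 0.2, 0, 0, 1, 22], [0, 0, 0.3, 0, 0, 1, 22], [0, 0, 0.3, 0, 0, 1, 22], [0, 0, 0.2, 0, 0, 0, 22]]]}}

```text
time: 37.15
tcp_pos: [0.4129, 0.2232, 0.1359]
tcp_rot: [2.438, 1.98, 0.001]
force: [-0.4, -0.8, 0.1]
finger_gap: 0.0203
gripper_force: 0.0
```

```bash
python3 - <<'E'
from h import *
from station import env
s=env.state();print(s["time"],np.round(s["joint_positions"],2),s["tcp_pos"],s["finger_gap"],s["force"])
print(go(bw(-.1165,.0,.051),YB+np.pi/2))
# bar height/position from colour in top view: take picture crop for a check
import numpy as np
a=np.radians(np.linspace(158,45,26));y=125*np.cos(a)/50;z=-125*np.sin(a)/50
print(np.c_[np.diff(y),np.diff(z)].round(2).tolist())
E
```

```text
37.15 [ 0.18  0.4  -0.86  2.06  0.4   0.85 -1.12] [0.41289286 0.22324856 0.135887  ] 0.020328731444295266 [-0.36362206 -0.82261317  0.09382324]
([-0.0, -0.06, 1.7], [0.01, 0.0, -0.02])
[[0.08, -0.18], [0.09, -0.17], [0.11, -0.16], [0.12, -0.16], [0.13, -0.15], [0.14, -0.13], [0.15, -0.12], [0.16, -0.11], [0.17, -0.1], [0.18, -0.08], [0.18, -0.07], [0.19, -0.05], [0.19, -0.04], [0.2, -0.02], [0.2, -0.01], [0.2, 0.01], [0.2, 0.02], [0.19, 0.04], [0.19, 0.05], [0.19, 0.07], [0.18, 0.08], [0.17, 0.1], [0.16, 0.11], [0.15, 0.12], [0.14, 0.13]]
```

{"api": "servo_tool", "payload": {"rows": [[[0, -0.06, 0.4, 0, 0, 0, 22], [0, 0, 0.5, 0, 0, 0, 22], [0, 0, 0.4, 0, 0, 0, 22], [0, 0, 0.25, 0, 0, 0, 22], [0, 0, 0.12, 0, 0, 0, 22]]]}}

```text
time: 37.65
tcp_pos: [0.4097, 0.2237, 0.0517]
tcp_rot: [-2.437, -1.982, 0.001]
force: [0.1, 1.3, -0.0]
finger_gap: 0.0201
gripper_force: 0.0
```

{"api": "servo_tool", "payload": {"rows": [[[0, 0, 0, 0, 0, 0, 0], [0, 0, 0, 0, 0, 0, 0], [0, 0, 0, 0, 0, 0, 0], [0, 0, 0, 0, 0, 0, 0], [0, 0, 0, 0, 0, 0, 0]]]}}

```text
time: 38.15
tcp_pos: [0.4118, 0.2236, 0.0531]
tcp_rot: [2.438, 1.979, 0.004]
force: [5.3, -1.2, -2.9]
finger_gap: 0.0087
gripper_force: 30.0
```

{"api": "servo_tool", "payload": {"rows": [[[0, 0.08, -0.18, 0, 0, 0, 0], [0, 0.09, -0.17, 0, 0, 0, 0], [0, 0.11, -0.16, 0, 0, 0, 0], [0, 0.12, -0.16, 0, 0, 0, 0], [0, 0.13, -0.15, 0, 0, 0, 0]]]}}

```text
time: 38.65
tcp_pos: [0.4351, 0.2184, 0.0936]
tcp_rot: [-2.437, -1.981, 0.002]
force: [-0.8, 2.2, -1.5]
finger_gap: 0.0089
gripper_force: 30.0
```

{"api": "servo_tool", "payload": {"rows": [[[0, 0.14, -0.13, 0, 0, 0, 0], [0, 0.15, -0.12, 0, 0, 0, 0], [0, 0.16, -0.11, 0, 0, 0, 0], [0, 0.17, -0.1, 0, 0, 0, 0], [0, 0.18, -0.08, 0, 0, 0, 0]]]}}

```text
time: 39.15
tcp_pos: [0.471, 0.2107, 0.1213]
tcp_rot: [-2.434, -1.982, 0.011]
force: [-13.2, -1.5, 17.5]
finger_gap: 0.0089
gripper_force: 30.0
```

{"api": "servo_tool", "payload": {"rows": [[[0, 0.18, -0.07, 0, 0, 0, 0], [0, 0.19, -0.05, 0, 0, 0, 0], [0, 0.19, -0.04, 0, 0, 0, 0], [0, 0.2, -0.02, 0, 0, 0, 0], [0, 0.2, -0.01, 0, 0, 0, 0]]]}}

```text
time: 39.65
tcp_pos: [0.5234, 0.1993, 0.1327]
tcp_rot: [2.436, 1.978, 0.0]
force: [-3.1, -3.2, 14.9]
finger_gap: 0.0089
gripper_force: 30.0
```

```bash
python3 - <<'E'
from h import *
from station import env
s=env.state();p=s["tcp_pos"]-H;a=np.arccos(p@BX/.125);print(s["time"],p@BX,p@BY,p[2],np.degrees(a),15+125*np.sin(a),s["finger_gap"],s["force"])
E
```

```text
39.65 -0.00042539331192768684 -0.0007643119770520472 0.13268948117226664 90.1949863076229 139.9992761600249 0.008901417281730068 [-3.11573661 -3.15597714 14.94289646]
```

{"api": "servo_tool", "payload": {"rows": [[[0, 0.2, 0.01, 0, 0, 0, 0], [0, 0.2, 0.02, 0, 0, 0, 0], [0, 0.19, 0.04, 0, 0, 0, 0], [0, 0.19, 0.05, 0, 0, 0, 0], [0, 0.19, 0.07, 0, 0, 0, 0]]]}}

```text
time: 40.15
tcp_pos: [0.5715, 0.1888, 0.1221]
tcp_rot: [2.437, 1.977, 0.001]
force: [-0.4, -3.3, 6.1]
finger_gap: 0.0091
gripper_force: 30.0
```

{"api": "servo_tool", "payload": {"rows": [[[0, 0.18, 0.08, 0, 0, 0, 0], [0, 0.17, 0.1, 0, 0, 0, 0], [0, 0.16, 0.11, 0, 0, 0, 0], [0, 0.12, 0.1, 0, 0, 0, 0], [0, 0.1, 0.1, 0, 0, 0, 0]]]}}

```text
time: 40.65
tcp_pos: [0.6078, 0.1808, 0.0972]
tcp_rot: [2.437, 1.977, 0.002]
force: [1.8, -3.4, 6.0]
finger_gap: 0.0087
gripper_force: 30.0
```

```bash
python3 - <<'E'
from h import *
from station import env
s=env.state();p=s["tcp_pos"]-H;a=np.arccos(p@BX/.125);print(s["time"],p@BX,p@BY,p[2],np.degrees(a),15+125*np.sin(a),s["finger_gap"],s["force"])
E
```

```text
40.65 0.08596446156529004 -0.0016935136589465855 0.09716695071078985 46.550442958399046 105.74751427884827 0.00874399148133374 [ 1.81727527 -3.41656732  6.01638099]
```

{"api": "servo_tool", "payload": {"rows": [[[0, 0.04, 0.04, 0, 0, 0, 0], [0, 0.04, 0.04, 0, 0, 0, 0], [0, 0.02, 0.02, 0, 0, 0, 0], [0, 0, 0, 0, 0, 0, 0], [0, 0, 0, 0, 0, 0, 0]]]}}

```text
time: 41.15
tcp_pos: [0.6124, 0.1798, 0.0925]
tcp_rot: [2.437, 1.976, 0.002]
force: [0.5, -4.0, 6.1]
finger_gap: 0.0089
gripper_force: 30.0
```

```bash
python3 - <<'E'
from h import *
from station import env
s=env.state();p=s["tcp_pos"]-H;a=np.arccos(p@BX/.125);print(s["time"],p@BX,p@BY,p[2],np.degrees(a),15+125*np.sin(a),s["finger_gap"],s["force"])
E
```

```text
41.15 0.09067674987683297 -0.001740131407919586 0.09250852486952287 43.496701429404204 101.0391017606197 0.008929685460393109 [ 0.5144549  -4.01626033  6.13095058]
```

{"api": "servo_tool", "payload": {"rows": [[[0, 0.03, 0.03, 0, 0, 0, 0], [0, 0.03, 0.03, 0, 0, 0, 0], [0, 0.02, 0.02, 0, 0, 0, 0], [0, 0, 0, 0, 0, 0, 0], [0, 0, 0, 0, 0, 0, 0]]]}}

```text
time: 41.65
tcp_pos: [0.6128, 0.1799, 0.0917]
tcp_rot: [2.437, 1.979, -0.007]
force: [-17.0, -8.0, 35.6]
finger_gap: 0.0087
gripper_force: 30.0
```

The shut stop is reached: the force rises with no further motion. Releasing and lifting away.

{"api": "servo_tool", "payload": {"rows": [[[0, -0.02, -0.02, 0, 0, 0, 22], [0, 0, 0, 0, 0, 0, 22], [0, 0, 0, 0, 0, 0, 22], [0, 0, -0.1, 0, 0, 0, 22], [0, 0, -0.3, 0, 0, 0, 22]]]}}

```text
time: 42.15
tcp_pos: [0.6119, 0.1804, 0.1065]
tcp_rot: [-2.437, -1.98, 0.005]
force: [-0.9, -0.2, 0.0]
finger_gap: 0.0202
gripper_force: 0.0
```

{"api": "servo_tool", "payload": {"rows": [[[0, 0, -0.5, 0, 0, 0, 22], [0, -0.3, -0.6, 0, 0, 0, 22], [0, -0.7, -0.6, 0, 0, 0, 22], [0, -0.7, -0.5, 0, 0, 0, 22], [0, -0.7, 0, 0, 0, 0, 22]]]}}

```text
time: 42.65
tcp_pos: [0.4966, 0.2079, 0.2222]
tcp_rot: [2.436, 1.98, 0.011]
force: [-0.1, 0.6, 1.0]
finger_gap: 0.0201
gripper_force: 0.0
```

{"api": "servo_tool", "payload": {"rows": [[[0, -0.5, 0, 0, 0, 0, 22], [0, -0.5, 0, 0, 0, 0, 22], [0, 0, 0, 0, 0, 0, 22], [0, 0, 0, 0, 0, 0, 22], [0, 0, 0, 0, 0, 0, 22]]]}}

```text
time: 43.15
tcp_pos: [0.448, 0.2158, 0.2183]
tcp_rot: [2.439, 1.979, 0.002]
force: [0.3, 0.1, -0.3]
finger_gap: 0.0204
gripper_force: 0.0
```

```bash
python3 - <<'E'
from h import *
from station import env
s=env.state();print(s["time"],s["tcp_pos"],s["force"])
t=env.snapshot("top")["image"];d=env.snapshot("scene")["image"]
cv2.imwrite("pics/s8.png",np.hstack([cv2.resize(t[130:290,150:450,::-1],(400,213)),cv2.resize(d[160:266,185:385,::-1],(400,213))]).repeat(1,0))
cv2.imwrite("pics/f.png",np.vstack([cv2.resize(t[140:250,150:300,::-1],(400,293)),cv2.resize(d[160:270,230:380,::-1],(400,293))]))
E
```

```text
43.15 [0.4479874  0.21575897 0.21833759] [ 0.33651466  0.08687819 -0.27274834]
```

View pics/f.png

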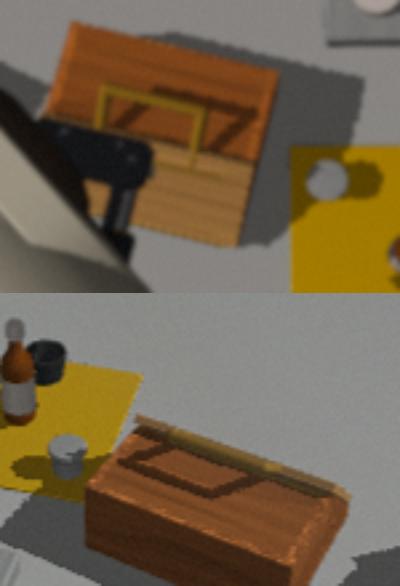

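The flap looks shut: bar ends are at (105,90) and (203,110) in the top crop, and the board is flush in the scene crop. I'll check the bar numerically before handing in.

```bash
python3 - <<'E'
from h import *
T=load("top0.npz");S=load("scene0.npz")
for a,b in(((150+105/2.667,140+89/2.667),(230+270/2.667,160+(468-293)/2.667)),((150+203/2.667,140+110/2.667),(230+180/2.667,160+(433-293)/2.667))):
    w,e=tri(T,a,S,b);q=w-H;print(q@BX,q@BY,q[2],e,np.degrees(np.arctan2(q[2]-.015,q@BX)))
E
```

```text
0.08805475811143079 0.04326439178581755 0.10214316784995059 0.005527787779200083 44.70188115526936
0.08833733192649561 -0.036270664312852426 0.10585932559119932 0.008606445594302087 45.80632114197112
```

The bar is at 45° ±1° (x = 88 mm, z = 103 mm), which matches the shut position, and the stop force confirmed it. Handing in.

```bash
python3 -c "
from station import env
print(env.hand_in())"
```

```text
the job is handed in; nothing more can be done
None
```

I handed the job in at about 43 s of the 72 s allowed: red and blue stand upright in the box and the flap is pushed shut against its stop, but the hand-in call returned no verdict.

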